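Line up the marbling paint pots by size

TASK

Line up the four white lidded paint pots on the rack in order of size, one standing in the middle of each cork disc, with the biggest next to the blue rinse cup and the smallest at the other end of the row. Keep every pot upright all the time, leave the wooden comb lying where it is, and let go of everything.

Things in the scene. Friction and masses are not known exactly. Their poses are not given: they have to be found in the camera images.
- pot_small: the smallest of four loose lidded paint pots: a plain straight white plastic cylinder with a white lid as wide as the pot, 34 mm across and 38 mm tall with the lid, 40 g (up to a third more or less), standing on the table. Origin: centre of its underside, z up.
- pot_medium: the second smallest of four loose lidded paint pots: a plain straight white plastic cylinder with a white lid as wide as the pot, 42 mm across and 56 mm tall with the lid, 80 g (up to a third more or less), standing on the table. Origin: centre of its underside, z up.
- pot_large: the second biggest of four loose lidded paint pots: a plain straight white plastic cylinder with a white lid as wide as the pot, 50 mm across and 74 mm tall with the lid, 150 g (up to a third more or less), standing on the table. Origin: centre of its underside, z up.
- pot_biggest: the biggest of four loose lidded paint pots: a plain straight white plastic cylinder with a white lid as wide as the pot, 58 mm across and 92 mm tall with the lid, 240 g (up to a third more or less), standing on the table. Origin: centre of its underside, z up.
- disc1: cork disc 1 of four identical ones, 66 mm across and 4 mm thick, fixed in one straight row, 90 mm apart in the order 1, 2, 3, 4, on a low fixed dark wooden rack (540 mm long, 110 mm deep, its top 30 mm above the table). Origin: centre of the disc's underside, on the rack's top; a pot on the disc stands 34 mm above the table. The disc's y axis runs along the row from disc 1 towards disc 4, z up.
- disc2: cork disc 2 of four identical ones, 66 mm across and 4 mm thick, fixed in one straight row, 90 mm apart in the order 1, 2, 3, 4, on a low fixed dark wooden rack (540 mm long, 110 mm deep, its top 30 mm above the table). Origin: centre of the disc's underside, on the rack's top; a pot on the disc stands 34 mm above the table. The disc's y axis runs along the row from disc 1 towards disc 4, z up.
- disc3: cork disc 3 of four identical ones, 66 mm across and 4 mm thick, fixed in one straight row, 90 mm apart in the order 1, 2, 3, 4, on a low fixed dark wooden rack (540 mm long, 110 mm deep, its top 30 mm above the table). Origin: centre of the disc's underside, on the rack's top; a pot on the disc stands 34 mm above the table. The disc's y axis runs along the row from disc 1 towards disc 4, z up.
- disc4: cork disc 4 of four identical ones, 66 mm across and 4 mm thick, fixed in one straight row, 90 mm apart in the order 1, 2, 3, 4, on a low fixed dark wooden rack (540 mm long, 110 mm deep, its top 30 mm above the table). Origin: centre of the disc's underside, on the rack's top; a pot on the disc stands 34 mm above the table. The disc's y axis runs along the row from disc 1 towards disc 4, z up.
- cup: blue ceramic rinse cup, open, 68 mm across the rim and 70 mm tall, fixed on the rack at one end of the row, 90 mm from the nearest disc, either beyond disc 1 or beyond disc 4 (a low pale notched wooden brush rest, 50 x 90 mm and 22 mm tall, is fixed at the other end). Origin: centre of its underside.
- comb: bystander: loose marbling comb, a pale wooden bar 30 x 200 x 12 mm with steel pins along one edge, lying on the table beyond the rack. Origin: centre of the bar's underside, bar along y. Leave it where it is. (Nearer the table's sides lie a bowl, a brush and a palette knife, not part of the job.)
Mind the look-alikes: they are no part of the job. What is shaped like the pot_small but green or pink is not meant.

How it is judged (in metres and radians):
At the end, for the whole second after the job is handed in: Each pot stands released, at rest and upright (within 0.1 rad) on its disc, its centre within 12 mm of the disc's centre; counted from the disc nearest the cup the pots are biggest, second biggest, second smallest, smallest (((horizontal distance between cup and disc4 below 0.15 m and horizontal distance between pot_small and disc1 below 0.012 m and z of pot_small in the frame of disc1 between 0.001 and 0.008 m and horizontal distance between pot_medium and disc2 below 0.012 m and z of pot_medium in the frame of disc2 between 0.001 and 0.008 m and horizontal distance between pot_large and disc3 below 0.012 m and z of pot_large in the frame of disc3 between 0.001 and 0.008 m and horizontal distance between pot_biggest and disc4 below 0.012 m and z of pot_biggest in the frame of disc4 between 0.001 and 0.008 m) or (horizontal distance between cup and disc1 below 0.15 m and horizontal distance between pot_small and disc4 below 0.012 m and z of pot_small in the frame of disc4 between 0.001 and 0.008 m and horizontal distance between pot_medium and disc3 below 0.012 m and z of pot_medium in the frame of disc3 between 0.001 and 0.008 m and horizontal distance between pot_large and disc2 below 0.012 m and z of pot_large in the frame of disc2 between 0.001 and 0.008 m and horizontal distance between pot_biggest and disc1 below 0.012 m and z of pot_biggest in the frame of disc1 between 0.001 and 0.008 m)) and angle between each of pot_small, pot_medium, pot_large, pot_biggest's own z axis and vertical below 0.1 rad and linear speed of each of pot_small, pot_medium, pot_large, pot_biggest below 0.02 m/s and contact force between each of pot_small, pot_medium, pot_large, pot_biggest and the fingers below 0.1 N); the robot touches nothing.
It fails at once if a pot is tipped over (more than 0.6 rad from upright) (angle between any of pot_small, pot_medium, pot_large, pot_biggest's own z axis and vertical above 0.6 rad).
It fails at once if the comb is moved more than 20 mm (distance of comb from where it was at the start of the episode above 0.02 m).
It also fails if it takes over 93 s, if anything falls off the work surface, if the arm or the gripper's body presses on something with over 40 N, if the wrist force passes 120 N, or if a joint passes its speed limit or range.

ROBOT

A 6-joint arm with a two-finger parallel gripper is mounted at the origin on the work surface. World frame = base frame: x ahead of the robot, y to its left, z up, the work surface at z = 0. Lengths are in m, angles in degrees, forces in N, time in s.
With the tool pointing down it reaches from about 0.4 to 0.825 m from the base axis. Payload 7 kg.
Tool frame: the origin (TCP) lies at the very end of the fingers, on their centre line; the grasp point (between the pads) lies 19 mm behind it; z points along the fingers, y is the line along which they close (so a half turn about z gives the same grasp; the last joint's range is limited). The gripper opens to 88 mm and grips with 3 to 60 N. Pads are 19 mm wide; open, the fingers measure 130 mm over their backs; the gripper's body (78 mm by 193 mm) begins 47 mm behind the grasp point.
Start: joints at [-58.493, 20.546, 0.682, 0, -70.136, -16.507], TCP at [0.175, -0.652, 0.227] pointing down, gripper open.
Joint ranges: [-176.03, 176.03], [-82.01, 121.73], [-58.28, 71.71], [-173.87, 95.51], [-174.79, -0.11], [-173.66, 173.66]. Speed limits (degrees/s): [136.94, 136.94, 172.46, 180, 180, 180].

INTERFACE

Orientations are given as [roll, pitch, yaw] about the fixed x, y, z axes, in that order (R = Rz(yaw) Ry(pitch) Rx(roll)).
In Python, from plant import get_obs, snapshot, camera_params, close_job, boxes_of, cut_out, landmark_of gives the robot as it stands.
- The arm moves only by the shell command python3 -m inch 'ROWS' [OPENING]. ROWS is text: rows parted by semicolons, each of 6 numbers parted by spaces: the shift along the tool's x, y, z in units of 30 cm (1.0 is 30 cm), then the turn, a rotation vector about the tool's x, y, z in units of pi rad (1.0 is pi rad). A call has 1 to 10 rows; each row is the pose to reach, as a shift and turn from the pose commanded when the call began, along the tool's axes at that moment, turning the shorter way round; what a row does not reach only later rows make up. A row lasts 1/12 s, in which the tool goes at most 41.7 mm and 7.16 degrees, less where a joint would pass 70% of its speed; a pose out of reach is approached as far as the arm can. A call with a number of a shift or a turn outside -1 to 1 is refused whole. A call with a gripper value outside its range is refused whole. OPENING is the closure, from -1 (fully open) to 1 (shut), set as the call begins (- or left out, the last holds). The fingers move at their own pace and stop on an object; the grip force is fixed at half the most. Time passes only in rows, so rows that repeat a pose let the fingers close. It gives the time, the measured TCP pose, the force, the opening and the grip force at its end, in the units of the state.
- get_obs(): the state, without advancing time (a new reading comes with each control period).
- snapshot(name): name is "scene" or "side" or "wrist"; returns the picture (480x640x3 uint8, red, green, blue); there is no depth.
- camera_params(name): a dict with "mtx" (3x3 intrinsics, pixels), "k1" (the pictures are not rectified: a ray, as slopes to the right and down, at radius r is drawn at 1 + k1 r^2 times it, then the intrinsics apply), "rvec" (rotation vector, rad) and "tvec" (3), from world to camera coordinates, as OpenCV has them. Camera axes: x right, y down, z forward; pixel columns grow to the right and rows downward; lengths in m; the calibration is good to about 2 mm. A picture is of the moment at which its call begins: read the wrist's pose just before it. camera_params takes no time and is no camera call; for the wrist camera it gives the pose at the moment of the call.
- close_job(): hands the job in; it is judged then, once.
Trained networks look in the newest picture that a camera, given by its name, has taken for a name from the list of things; names that differ only in an ending like _2 or _b are one class to them, and where a whole thing is asked for, a point or a joint stands for the part that bears it (a point fixed in the world has none). Each returns a list of dicts, best first, with "p" (0 to 1); they miss things now and then, are a little off and sometimes report something else, mostly with a low value. They report only what shows in the picture. A call takes as long as a camera call. They do not tell look-alikes from the thing itself.
- boxes_of(camera, thing): "rect" ([left, top, width, height] in pixels, round what is visible of it).
- cut_out(camera, thing): "pixels" (480x640 bool, what is visible of it) and "rect" ([left, top, width, height] in pixels, round what is visible of it).
- landmark_of(camera, thing): "uv" ([column, row] in pixels: a listed point, or the origin of a listed thing).
The state is a dict: "clock": time; "joint_pos": joint angles; "qvel": joint speeds; "tau": joint torques, N m; "tool_pos": TCP position; "orientation": TCP orientation; "force": force on the tool from outside, world axes, zero at the start; "moment": the same for the moment, N m; "opening": finger opening in m; "gripper_force": force on a finger pad.
Only numpy, scipy, OpenCV 4.12 (cv2) and the standard library are available. Lean on these libraries where they do the work, as an engineer would, in place of code of your own. Each camera call takes 0.05 s, during which the arm holds its last target. There are 200 camera calls.

## Working session

There is one attempt and no reset: what is moved stays moved. The work goes in short steps, Python scripts to look and compute and a shell command to move; the robot and the scene stay as the last step left them, time stands still between calls to the robot, and variables do not carry over. Pictures are saved under pics/ and viewed, at most 14 in all, crops included, and the job is handed in when it is done.

```bash
mkdir -p pics; ls
cat > look.py <<'E'
import numpy as np, cv2
from plant import get_obs, snapshot, camera_params, boxes_of, cut_out, landmark_of
def ray(cam,uv):
    P=camera_params(cam); K=np.array(P['mtx'],float); k1=P['k1']
    R=cv2.Rodrigues(np.array(P['rvec'],float))[0]; t=np.array(P['tvec'],float).ravel()
    p=cv2.undistortPoints(np.array([[uv]],float),K,np.array([k1,0,0,0.])).ravel()
    return -R.T@t, R.T@np.array([p[0],p[1],1.])
def at_z(cam,uv,z):
    o,d=ray(cam,uv); return o+d*(z-o[2])/d[2]
def save(img,name): cv2.imwrite('pics/'+name,img[...,::-1])
E
python3 - <<'E'
from look import *
print(get_obs())
for c in ['scene','side','wrist']:
    save(snapshot(c),c+'1.png')
    if c!='wrist':
      for n in ['pot_small','pot_medium','pot_large','pot_biggest','disc1','cup','comb']:
        for d in landmark_of(c,n)[:6]: print(c,n,round(d['p'],2),np.round(d['uv']),np.round(at_z(c,d['uv'],0.03 if n in('disc1','cup') else 0),3))
E
```

```text
pics
{'clock': 0.0, 'joint_pos': array([-5.84920320e+01,  2.05916065e+01,  6.33780918e-01, -1.99019592e-02,
       -7.01362933e+01, -1.65055846e+01]), 'qvel': array([ 0.08827523, -0.00874985, -0.01337262,  0.03265597, -0.01833431,
       -0.08275502]), 'tau': array([ 1.08209399e-03, -5.82713950e+01,  2.93052542e+01,  6.99670315e+00,
        6.77254808e-03, -2.28512208e-04]), 'tool_pos': array([ 0.17455925, -0.65152864,  0.2256215 ]), 'orientation': array([ 1.79904444e+02, -8.80445361e-03, -1.65004387e+02]), 'force': array([ 0.56445231,  0.04307976, -0.36222714]), 'moment': array([-0.00437463,  0.0006099 , -0.03908012]), 'gripper_force': 0.0, 'opening': 0.08771991941619214}
scene pot_small 0.8 [432. 184.] [0.404 0.212 0.   ]
scene pot_small 0.8 [454. 244.] [0.54 0.26 0.  ]
scene pot_small 0.68 [423. 209.] [ 0.47   0.202 -0.   ]
scene pot_small 0.57 [409. 237.] [0.539 0.184 0.   ]
scene pot_medium 0.89 [200. 167.] [ 0.448 -0.228  0.   ]
scene pot_large 0.65 [349. 181.] [0.429 0.06  0.   ]
scene pot_biggest 0.64 [280. 178.] [ 0.445 -0.07   0.   ]
scene disc1 0.79 [219. 212.] [ 0.575 -0.
[... 380 characters left out ...]
] [ 0.779 -0.029  0.   ]
side pot_small 0.93 [350. 332.] [0.463 0.204 0.   ]
side pot_small 0.92 [294. 344.] [0.534 0.258 0.   ]
side pot_small 0.75 [310. 315.] [0.534 0.192 0.   ]
side pot_small 0.68 [392. 349.] [0.395 0.216 0.   ]
side pot_medium 0.81 [416. 199.] [ 0.447 -0.229  0.   ]
side pot_large 0.94 [395. 288.] [0.423 0.08  0.   ]
side pot_biggest 0.7 [362. 178.] [ 0.586 -0.286  0.   ]
side pot_biggest 0.6 [402. 239.] [ 0.444 -0.068  0.   ]
side disc1 0.91 [273. 263.] [0.629 0.122 0.03 ]
side disc1 0.9 [341. 195.] [ 0.591 -0.14   0.03 ]
side disc1 0.82 [323. 213.] [ 0.603 -0.058  0.03 ]
side cup 0.64 [364. 175.] [ 0.571 -0.243  0.03 ]
side comb 0.69 [241. 216.] [ 0.774 -0.033  0.   ]
```

View pics/scene1.png

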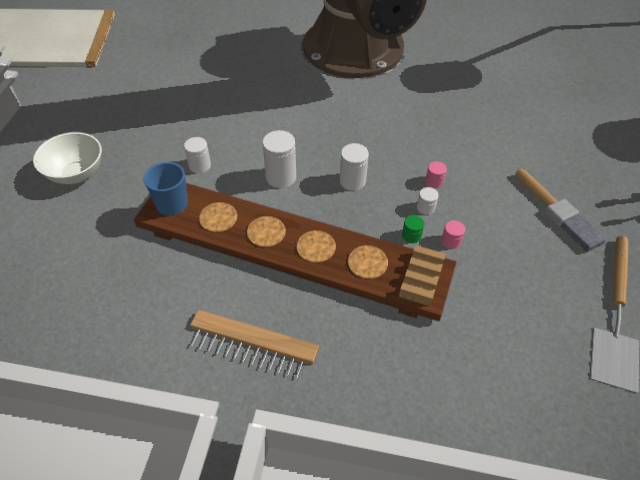

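View pics/side1.png

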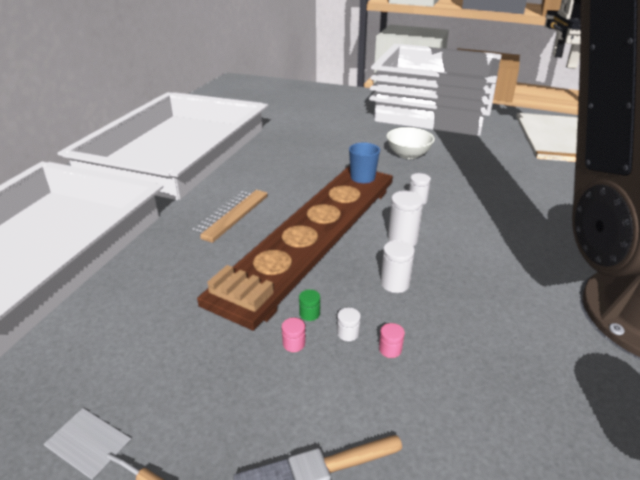

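The scene picture shows the white pots: medium at (198,155), biggest (280,160), large (353,167) and small (428,200). Pink pots are at (437,174) and (454,234), and a green one at (413,229). The cup is at the far left of the row (168,190). The discs run (218,216) → (368,262), so the biggest goes on the disc at (218,216). Next I'll fit the positions precisely.

```bash
cat >> look.py <<'E'
from scipy.optimize import least_squares
def proj(cam,X):
    P=camera_params(cam)
    return cv2.projectPoints(np.array(X,float).reshape(-1,1,3),np.array(P['rvec'],float),np.array(P['tvec'],float),np.array(P['mtx'],float),np.array([P['k1'],0,0,0.]))[0][:,0]
A=np.linspace(0,2*np.pi,48,endpoint=False)
def cyl(x,y,z0,r,h): return np.array([[x+r*np.cos(a),y+r*np.sin(a),z] for z in (z0,z0+h) for a in A])
def bb(p): return np.r_[p.min(0),p.max(0)]
def fit(obs,r,h,z0,x0):
    "obs: list of (cam, rect)"
    f=lambda q: np.concatenate([bb(proj(c,cyl(q[0],q[1],z0,r,h)))-np.array([R[0],R[1],R[0]+R[2],R[1]+R[3]]) for c,R in obs])
    s=least_squares(f,x0,loss='soft_l1'); return s.x,s.fun
D={'pot_small':(.017,.038),'pot_medium':(.021,.056),'pot_large':(.025,.074),'pot_biggest':(.029,.092)}
def nearest(cam,dets,X):
    u=proj(cam,[X])[0]
    b=[(np.hypot(d['rect'][0]+d['rect'][2]/2-u[0],d['rect'][1]+d['rect'][3]/2-u[1]),d['rect'],d['p']) for d in dets]
    b=[e for e in b if e[0]<15]
    return min(b,key=lambda e:e[0])[1] if b else None
def go(x,y,z,yaw):
    from scipy.spatial.transform import Rotation as Ro
    o=get_obs(); R=Ro.from_euler('xyz',o['orientation'],degrees=True)
    s=R.inv().apply(np.array([x,y,z])-o['tool_pos'])/.3
    t=(R.inv()*Ro.from_euler('xyz',[180,0,yaw],degrees=True)).as_rotvec()/np.pi
    return np.round(s,4),np.round(t,4)
E
python3 - <<'E'
from look import *
G={'pot_small':(.465,.203),'pot_medium':(.448,-.228),'pot_large':(.425,.07),'pot_biggest':(.445,-.069)}
for c in ['scene','side']: snapshot(c)
for n,g in G.items():
    r,h=D[n]; obs=[]
    for c in ['scene','side']:
        R=nearest(c,cut_out(c,n),[*g,h/2])
        if R is not None: obs.append((c,R))
    x,f=fit(obs,r,h,0,g); print(n,np.round(x,4),np.round(f,1))
    for o in obs: print('   ',o[0],np.round(fit([o],r,h,0,g)[0],4))
dd={c:cut_out(c,'disc1') for c in ['scene','side']}
P=[]
for g in [(.583,-.142),(.602,-.058),(.615,.036),(.627,.122)]:
    for c in dd:
        R=nearest(c,dd[c],[*g,.032])
        if R is not None:
            x,f=fit([(c,R)],.033,.004,.03,g); print(g,c,np.round(x,4),np.round(f,1)); P.append((round((g[1]+.142)/.09),*x))
P=np.array(P)
f=lambda q: np.c_[q[0]+.09*P[:,0]*np.sin(q[2])-P[:,1],q[1]+.09*P[:,0]*np.cos(q[2])-P[:,2]].ravel()
s=least_squares(f,[.583,-.14,.16],loss='soft_l1',f_scale=.002); q=s.x
for i in range(4): print('disc',i,np.round([q[0]+.09*i*np.sin(q[2]),q[1]+.09*i*np.cos(q[2])],4))
print('tilt',np.degrees(q[2]),np.round(s.fun*1000,1))
E
```

```text
pot_small [0.4665 0.2052] [-0.8 -2.2  0.7  0.7  0.6  0.4 -1.  -0.3]
    scene [0.468  0.2054]
    side [0.4663 0.2051]
pot_medium [ 0.4437 -0.2305] [-1.2 -0.4  0.3  0.3 -2.7  0.3  1.7  1.7]
    scene [ 0.4436 -0.2296]
    side [ 0.444  -0.2356]
pot_large [0.427  0.0673] [ 1.6  0.3 -2.5  2.2  1.9 -0.8 -0.1  1.3]
    scene [0.4236 0.0681]
    side [0.4285 0.067 ]
pot_biggest [ 0.4423 -0.0713] [-0.8 -1.2 -0.1  0.1  0.5  0.6 -3.   2.4]
    scene [ 0.4434 -0.0702]
    side [ 0.4408 -0.0776]
(0.583, -0.142) scene [ 0.5764 -0.1397] [-0.9  0.8  0.9 -0.8]
(0.583, -0.142) side [ 0.5889 -0.143 ] [-1.  -1.2  1.   0.8]
(0.602, -0.058) scene [ 0.5986 -0.0598] [-0.7 -0.6  0.7  0.5]
(0.602, -0.058) side [ 0.6028 -0.0577] [-2.7  1.3  2.6 -1.3]
(0.615, 0.036) scene [0.6196 0.0346] [-2.  -0.9  2.   0.7]
(0.627, 0.122) scene [0.6298 0.1202] [-0.8 -1.4  0.8  1. ]
disc 0 [ 0.5856 -0.1445]
disc 1 [ 0.6009 -0.0558]
disc 2 [0.6162 0.0329]
disc 3 [0.6316 0.1216]
tilt 9.806258402530716 [ 9.1 -4.8 -3.3 -1.4  2.3  4.  -1.9  1.9 -3.4 -1.7  1.8  1.4]
```

```bash
cat > discs.py <<'E'
from look import *
def blobs(cam,img,guess):
    h=cv2.cvtColor(img,cv2.COLOR_RGB2HSV); out=[]
    for i,g in enumerate(guess):
        m=((h[...,0]>5)&(h[...,0]<25)&(h[...,1]>70)&(h[...,2]>115)).astype(np.uint8)
        w=np.zeros_like(m); cv2.fillConvexPoly(w,cv2.convexHull(proj(cam,cyl(*g,.03,.041,.004)).astype(np.int32)),1)
        m=cv2.morphologyEx(cv2.morphologyEx(m*w,cv2.MORPH_CLOSE,np.ones((5,5))),cv2.MORPH_OPEN,np.ones((3,3)))
        c=max(cv2.findContours(m,cv2.RETR_EXTERNAL,cv2.CHAIN_APPROX_NONE)[0],key=cv2.contourArea)
        hull=cv2.convexHull(c); M=cv2.moments(hull)
        pa=cv2.contourArea(cv2.convexHull(proj(cam,cyl(*g,.03,.033,.004)).astype(np.float32)))
        uv=(M['m10']/M['m00'],M['m01']/M['m00'])
        out.append((i,*at_z(cam,uv,.033)[:2],M['m00']/pa))
    return out
if __name__=='__main__':
    G=[(.5856,-.1445),(.6009,-.0558),(.6162,.0329),(.6316,.1216)]
    P=[]
    for c in ['scene','side']:
        b=blobs(c,snapshot(c),G); P+=b; print(c,np.round(b,4).tolist())
    P=np.array(P)
    f=lambda q: np.c_[q[0]+.09*P[:,0]*np.sin(q[2])-P[:,1],q[1]+.09*P[:,0]*np.cos(q[2])-P[:,2]].ravel()
    s=least_squares(f,[.583,-.14,.16],loss='soft_l1',f_scale=.002); q=s.x
    for i in range(4): print('disc',i,np.round([q[0]+.09*i*np.sin(q[2]),q[1]+.09*i*np.cos(q[2])],4))
    print('tilt',np.degrees(q[2]),np.round(s.fun*1000,1)); print(get_obs()['clock'])
    print(go(.4428,-.0715,.2,-99))
E
python3 discs.py
```

```text
scene [[0.0, 0.5863, -0.1445, 0.942], [1.0, 0.6011, -0.0558, 0.9355], [2.0, 0.6155, 0.033, 0.9287], [3.0, 0.63, 0.1216, 0.9202]]
side [[0.0, 0.5858, -0.1422, 1.0764], [1.0, 0.6005, -0.0532, 1.05], [2.0, 0.6151, 0.0354, 1.0528], [3.0, 0.6297, 0.1242, 1.0343]]
disc 0 [ 0.5861 -0.1434]
disc 1 [ 0.6007 -0.0546]
disc 2 [0.6153 0.0342]
disc 3 [0.6299 0.123 ]
tilt 9.33886883390239 [-0.2  1.1 -0.4  1.3 -0.2  1.2 -0.1  1.4  0.3 -1.2  0.2 -1.4  0.2 -1.2
  0.2 -1.1]
1.55
(array([-1.3641,  1.6377,  0.0885]), array([-0.    ,  0.    , -0.3667]))
```

```bash
python3 -m inch '-0.8 0.96 0 0 0 -0.3667;-0.8 0.96 0 0 0 -0.3667;-0.8 0.96 0 0 0 -0.3667;-0.8 0.96 0 0 0 -0.3667;-0.8 0.96 0 0 0 -0.3667;-0.8 0.96 0 0 0 -0.3667;-0.8 0.96 0 0 0 -0.3667;-0.8 0.96 0 0 0 -0.3667;-0.8 0.96 0 0 0 -0.3667;-0.8 0.96 0 0 0 -0.3667' -1; python3 -c "
from look import *
print(go(.4428,-.0715,.15,-99.34))"
```

```text
clock: 2.38
tool_pos: [0.3345, -0.3068, 0.2273]
orientation: [-179.8, 0.0, -98.2]
force: [-0.8, -0.6, -0.7]
opening: 0.0875
gripper_force: 0.0
(array([-0.8278, -0.2442,  0.2587]), array([-0.0008,  0.0002,  0.0061]))
```

```bash
python3 -m inch '-0.2 -0.06 0.06 0 0 0;-0.4 -0.12 0.12 0 0 0;-0.6 -0.18 0.18 0 0 0;-0.75 -0.22 0.23 0 0 0;-0.828 -0.244 0.258 0 0 0;-0.828 -0.244 0.258 0 0 0;-0.828 -0.244 0.258 0 0 0;-0.828 -0.244 0.258 0 0 0'; python3 -c "
from look import *
import look
P=camera_params('wrist')
img=snapshot('wrist');save(img,'wrist2.png')
for z,n in ((.092,'top'),(.034,'x')): print(proj('wrist',[[.4428,-.0715,z],[.6007,-.0546,z]]))
print(go(.4428,-.0715,.045,-99.34))"
```

```text
clock: 3.05
tool_pos: [0.4442, -0.0748, 0.1481]
orientation: [179.9, -0.0, -98.8]
force: [-0.1, -1.1, 0.3]
opening: 0.0874
gripper_force: 0.0
[[315.8993349  265.21867857]
 [105.06165995 317.60876787]]
[[315.39860608 241.79646343]
 [143.23570953 285.80885351]]
(array([-0.0151,  0.0042,  0.3453]), array([ 0.0003, -0.0001,  0.003 ]))
```

View pics/wrist2.png

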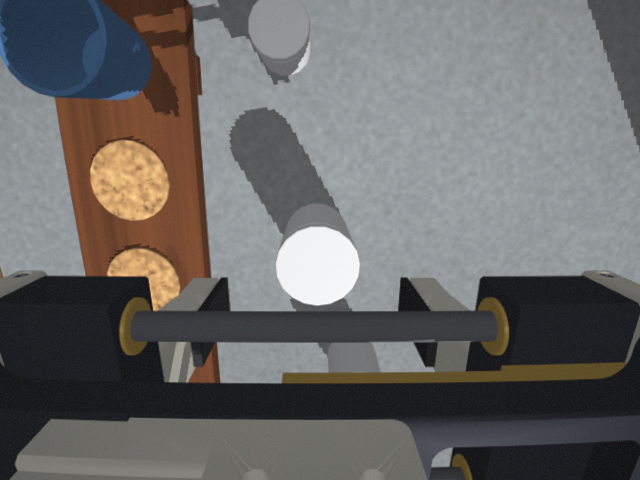

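The wrist picture shows the biggest pot's lid centred at about (318,265), against a predicted (316,265). The fit is good, so I'll descend.

```bash
python3 -m inch '-0.015 0.004 0.06 0 0 0.003;-0.015 0.004 0.13 0 0 0.003;-0.015 0.004 0.2 0 0 0.003;-0.015 0.004 0.27 0 0 0.003;-0.015 0.004 0.32 0 0 0.003;-0.015 0.004 0.345 0 0 0.003;-0.015 0.004 0.345 0 0 0.003;-0.015 0.004 0.345 0 0 0.003'; python3 -m inch '0 0 0 0 0 0;0 0 0 0 0 0;0 0 0 0 0 0;0 0 0 0 0 0;0 0 0 0 0 0;0 0 0 0 0 0;0 0 0 0 0 0;0 0 0 0 0 0' 1; python3 -c "
from look import *
print(go(.4428,-.0715,.195,-99.34),go(.5861,-.1434,.195,-99.34))"
```

```text
clock: 3.77
tool_pos: [0.4428, -0.0736, 0.0461]
orientation: [-180.0, -0.0, -99.6]
force: [0.2, 0.3, 0.2]
opening: 0.0877
gripper_force: 0.0
clock: 4.43
tool_pos: [0.4427, -0.0731, 0.046]
orientation: [-180.0, 0.0, -99.5]
force: [-2.1, 1.0, 6.5]
opening: 0.0576
gripper_force: 30.0
(array([-0.0052,  0.0005, -0.4967]), array([-0.0001,  0.    , -0.001 ])) (array([ 0.1521, -0.5102, -0.4966]), array([-0.0001,  0.    , -0.001 ]))
```

```bash
python3 -m inch '0 0 -0.05 0 0 0;0 0 -0.12 0 0 0;0 0 -0.2 0 0 0;0.02 -0.07 -0.2 0 0 0;0.04 -0.15 -0.2 0 0 0;0.07 -0.23 -0.2 0 0 0;0.09 -0.31 -0.2 0 0 0;0.115 -0.39 -0.2 0 0 0;0.135 -0.46 -0.2 0 0 0;0.147 -0.5 -0.2 0 0 0'; python3 -m inch '0.005 -0.01 0 0 0 0;0.005 -0.01 0 0 0 0;0.005 -0.01 0 0 0 0;0.005 -0.01 0 0 0 0'; python3 -c "
from look import *
print(go(.5861,-.1434,.0805,-99.34))
save(snapshot('wrist'),'wrist3.png')"
```

```text
clock: 5.27
tool_pos: [0.5848, -0.1425, 0.1047]
orientation: [180.0, -0.0, -99.6]
force: [0.6, 0.2, -1.7]
opening: 0.0577
gripper_force: 30.0
clock: 5.6
tool_pos: [0.5849, -0.1431, 0.1054]
orientation: [179.9, 0.0, -99.5]
force: [-0.1, -0.7, -1.7]
opening: 0.0574
gripper_force: 30.0
(array([ 0.0003, -0.0042,  0.0831]), array([ 0.0003,  0.    , -0.0011]))
```

View pics/wrist3.png

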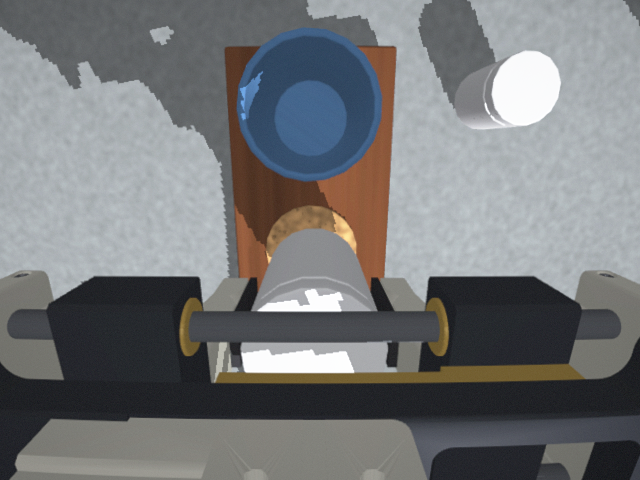

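The wrist picture shows the held pot, about column 315, over the cork disc at about column 311, with the cup beyond at (311,103). They are aligned, so I'll lower and release.

```bash
python3 -m inch '0 -0.004 0.03 0 0 0;0 -0.004 0.055 0 0 0;0 -0.004 0.072 0 0 0;0 -0.004 0.079 0 0 0;0 -0.004 0.082 0 0 0;0 -0.004 0.082 0 0 0;0 -0.004 0.082 0 0 0;0 -0.004 0.082 0 0 0'; python3 -m inch '0 0 0 0 0 0;0 0 0 0 0 0;0 0 0 0 0 0;0 0 0 0 0 0;0 0 0 0 0 0' -0.85; python3 -m inch '0 0 -0.05 0 0 0;0 0 -0.13 0 0 0;0 0 -0.23 0 0 0;0 0 -0.32 0 0 0;0 0 -0.34 0 0 0;0 0 -0.34 0 0 0'; python3 -c "
from look import *
print(go(.4265,.0675,.15,-99.34))
for c in ('scene','side'):
    snapshot(c); R=nearest(c,cut_out(c,'pot_biggest'),[.586,-.143,.08])
    if R is not None: print(c,fit([(c,R)],.029,.092,.034,(.586,-.143)))"
```

```text
clock: 6.32
tool_pos: [0.5874, -0.1437, 0.0813]
orientation: [-180.0, 0.0, -99.5]
force: [-0.4, -0.4, -2.2]
opening: 0.0579
gripper_force: 30.0
clock: 6.73
tool_pos: [0.5873, -0.1437, 0.0813]
orientation: [-180.0, 0.0, -99.5]
force: [0.1, 0.5, 0.7]
opening: 0.08
gripper_force: 0.0
clock: 7.23
tool_pos: [0.5886, -0.1437, 0.186]
orientation: [-179.7, 0.0, -99.5]
force: [-0.1, 0.1, -0.7]
opening: 0.0809
gripper_force: 0.0
(array([-0.605 ,  0.6501,  0.1171]), array([-0.0017,  0.0002, -0.001 ]))
scene (array([ 0.58897887, -0.13923122]), array([-1.20023373,  0.3534147 ,  1.49358065, -0.38898324]))
side (array([ 0.58825445, -0.14437246]), array([ 3.94524696, -1.38473762, -2.39041995,  1.17311262]))
```

```bash
python3 -m inch '-0.06 0.065 0 0 0 0;-0.15 0.16 0 0 0 0;-0.24 0.26 0 0 0 0;-0.33 0.36 0 0 0 0;-0.42 0.455 0.03 0 0 0;-0.51 0.55 0.06 0 0 0;-0.58 0.62 0.09 0 0 0;-0.605 0.65 0.117 0 0 0;-0.605 0.65 0.117 0 0 0;-0.605 0.65 0.117 0 0 0' -1; python3 -c "
from look import *
print(go(.4265,.0675,.035,-99.34))
img=snapshot('wrist')
print(proj('wrist',[[.4265,.0675,.074]]))
save(img,'wrist4.png')
R=nearest('wrist',cut_out('wrist','pot_large'),[.4265,.0675,.06]); print(R)"
```

```text
clock: 8.27
tool_pos: [0.4242, 0.0678, 0.1472]
orientation: [179.9, -0.1, -99.4]
force: [0.8, -0.1, -0.2]
opening: 0.0875
gripper_force: 0.0
(array([-0.0008, -0.0083,  0.3741]), array([ 0.0004, -0.0004, -0.0003]))
[[311.65385535 251.69081963]]
[273.1, 201.1, 71.1, 82.0]
```

View pics/wrist4.png

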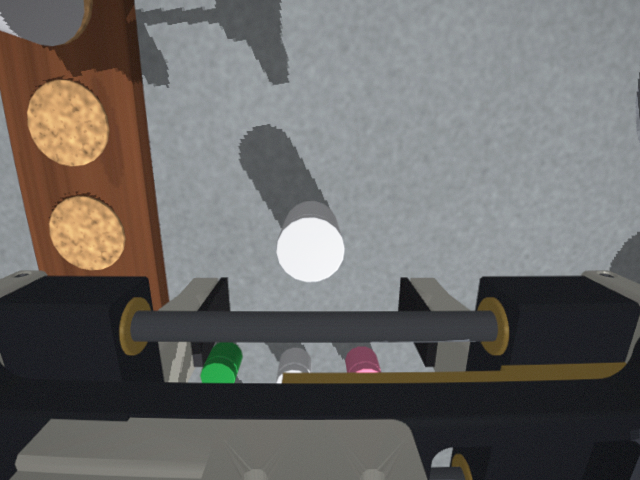

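The large pot's lid is at (310,249), against a predicted (312,252).

```bash
python3 -m inch '0.002 -0.008 0.06 0 0 0;0.003 -0.008 0.14 0 0 0;0.003 -0.008 0.22 0 0 0;0.003 -0.008 0.3 0 0 0;0.003 -0.008 0.35 0 0 0;0.003 -0.008 0.372 0 0 0;0.003 -0.008 0.372 0 0 0;0.003 -0.008 0.372 0 0 0'; python3 -m inch '0 0 0 0 0 0;0 0 0 0 0 0;0 0 0 0 0 0;0 0 0 0 0 0;0 0 0 0 0 0;0 0 0 0 0 0;0 0 0 0 0 0;0 0 0 0 0 0' 1; python3 -c "
from look import *
print(go(.6007,-.0546,.097,-99.34))"
```

```text
clock: 9.03
tool_pos: [0.4277, 0.066, 0.0366]
orientation: [180.0, -0.0, -99.6]
force: [0.5, 0.1, -0.4]
opening: 0.0878
gripper_force: 0.0
clock: 9.7
tool_pos: [0.4271, 0.0664, 0.0366]
orientation: [-180.0, 0.0, -99.5]
force: [-1.7, -0.0, 4.9]
opening: 0.0494
gripper_force: 30.0
(array([ 0.3022, -0.6373, -0.2014]), array([-0.   ,  0.   , -0.001]))
```

```bash
python3 -m inch '0 0 -0.05 0 0 0;0 0 -0.12 0 0 0;0.01 -0.03 -0.19 0 0 0;0.045 -0.1 -0.2 0 0 0;0.09 -0.19 -0.2 0 0 0;0.135 -0.285 -0.2 0 0 0;0.18 -0.38 -0.2 0 0 0;0.225 -0.475 -0.2 0 0 0;0.265 -0.56 -0.2 0 0 0;0.29 -0.61 -0.2 0 0 0'; python3 -m inch '0.012 -0.028 0 0 0 0;0.012 -0.028 0 0 0 0;0.012 -0.028 0 0 0 0;0.012 -0.028 0 0 0 0'; python3 -c "
from look import *
print(go(.6007,-.0546,.0715,-99.34))"
```

```text
clock: 10.53
tool_pos: [0.5951, -0.0515, 0.0956]
orientation: [180.0, -0.0, -99.6]
force: [0.0, 0.5, -1.1]
opening: 0.0497
gripper_force: 30.0
clock: 10.87
tool_pos: [0.5999, -0.0543, 0.0961]
orientation: [179.9, -0.0, -99.5]
force: [0.1, -0.5, -1.3]
opening: 0.0494
gripper_force: 30.0
(array([ 0.0006, -0.003 ,  0.0819]), array([ 0.0003, -0.    , -0.001 ]))
```

```bash
python3 -m inch '0 -0.002 0.03 0 0 0;0 -0.002 0.055 0 0 0;0 -0.002 0.072 0 0 0;0 -0.002 0.08 0 0 0;0 -0.002 0.083 0 0 0;0 -0.002 0.083 0 0 0;0 -0.002 0.083 0 0 0;0 -0.002 0.083 0 0 0'; python3 -m inch '0 0 0 0 0 0;0 0 0 0 0 0;0 0 0 0 0 0;0 0 0 0 0 0;0 0 0 0 0 0' -0.75; python3 -m inch '0 0 -0.05 0 0 0;0 0 -0.13 0 0 0;0 0 -0.23 0 0 0;0 0 -0.32 0 0 0;0 0 -0.4 0 0 0;0 0 -0.4 0 0 0;0 0 -0.4 0 0 0'; python3 -c "
from look import *
print(go(.4437,-.231,.19,-99.34))
for c in ('scene','side'):
    snapshot(c); R=nearest(c,cut_out(c,'pot_large'),[.601,-.054,.07])
    if R is not None: print(c,fit([(c,R)],.025,.074,.034,(.601,-.054)))"
```

```text
clock: 11.53
tool_pos: [0.6017, -0.0548, 0.0717]
orientation: [-180.0, 0.0, -99.5]
force: [0.1, 0.9, -0.9]
opening: 0.0497
gripper_force: 30.0
clock: 11.95
tool_pos: [0.6016, -0.0548, 0.0716]
orientation: [-180.0, 0.0, -99.5]
force: [0.8, 0.5, 0.1]
opening: 0.0746
gripper_force: 0.0
clock: 12.53
tool_pos: [0.6023, -0.0546, 0.1933]
orientation: [-179.8, 0.1, -99.5]
force: [-0.1, -0.7, -0.5]
opening: 0.0767
gripper_force: 0.0
(array([0.6674, 0.4241, 0.0086]), array([-0.0011,  0.0004, -0.0011]))
scene (array([ 0.59853526, -0.05475611]), array([ 2.01157320e+00,  4.49559916e-02, -3.17745348e+00, -1.57447939e-03]))
side (array([ 0.59988843, -0.04841012]), array([ 0.38604242, -1.58924532, -0.38606161,  1.14747855]))
```

```bash
python3 -c "
from look import *
print(get_obs()['joint_pos'])
print(go(.4437,-.231,.15,170.66),go(.4437,-.231,.15,-9.34))"
```

```text
[ 1.33107833e+01  1.53951046e+01 -1.16081662e+01 -1.58672033e-02
 -6.31124918e+01 -2.28450029e+01]
(array([0.6657, 0.4187, 0.1353]), array([ 4.000e-04, -6.000e-04,  4.989e-01])) (array([0.6657, 0.4187, 0.1353]), array([ 6.000e-04,  4.000e-04, -5.011e-01]))
```

```bash
python3 -m inch '0.05 0.03 0 0 0 0.039;0.12 0.075 0 0 0 0.078;0.2 0.125 0 0 0 0.117;0.28 0.175 0 0 0 0.156;0.36 0.225 0 0 0 0.195;0.44 0.275 0 0 0 0.234;0.52 0.325 0 0 0 0.273;0.59 0.37 0 0 0 0.312;0.64 0.4 0 0 0 0.351;0.666 0.419 0 0 0 0.39' -0.75; python3 -m inch '0 0 0.04 0 0 0.039;0 0 0.08 0 0 0.078;0 0 0.12 0 0 0.109;0 0 0.13 0 0 0.109;0 0 0.13 0 0 0.109;0 0 0.13 0 0 0.109'; python3 -c "
from look import *
print(go(.4437,-.2305,.026,170.66))
img=snapshot('wrist')
print(proj('wrist',[[.4437,-.2305,.056]]))
save(img,'wrist5.png')"
```

```text
clock: 13.57
tool_pos: [0.4424, -0.2322, 0.1906]
orientation: [180.0, -0.1, -170.2]
force: [0.8, -0.6, -0.4]
opening: 0.0761
gripper_force: 0.0
clock: 14.07
tool_pos: [0.4444, -0.2311, 0.1524]
orientation: [-180.0, -0.1, 170.9]
force: [1.1, 0.6, 0.1]
opening: 0.0765
gripper_force: 0.0
(array([0.0022, 0.0016, 0.4212]), array([-0.0001, -0.0003,  0.0011]))
[[314.43758068 240.72467696]]
```

View pics/wrist5.png

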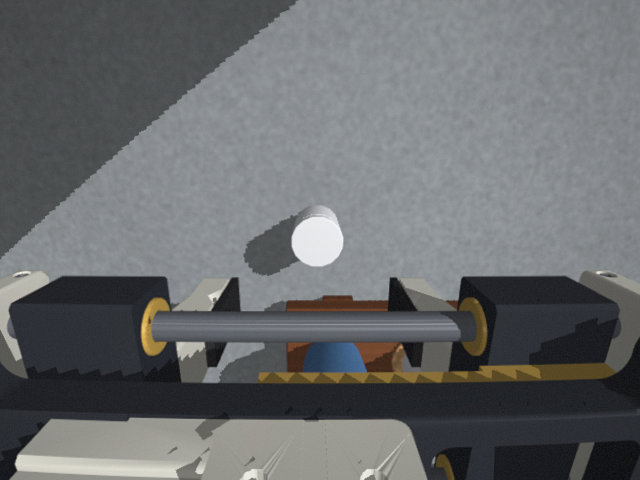

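The medium pot's lid is at (318,240), against a predicted (314,241).

```bash
python3 -m inch '0.002 0 0.06 0 0 0;0.002 0 0.14 0 0 0;0.002 0 0.22 0 0 0;0.002 0 0.3 0 0 0;0.002 0 0.37 0 0 0;0.002 0 0.41 0 0 0;0.002 0 0.428 0 0 0;0.002 0 0.428 0 0 0;0.002 0 0.428 0 0 0'; python3 -m inch '0 0 0 0 0 0;0 0 0 0 0 0;0 0 0 0 0 0;0 0 0 0 0 0;0 0 0 0 0 0;0 0 0 0 0 0;0 0 0 0 0 0;0 0 0 0 0 0' 1; python3 -c "
from look import *
print(go(.4437,-.2305,.185,170.66),go(.6153,.0342,.185,170.66))"
```

```text
clock: 14.87
tool_pos: [0.4445, -0.231, 0.0247]
orientation: [-180.0, 0.0, 170.7]
force: [0.8, 0.2, 0.2]
opening: 0.0769
gripper_force: 0.0
clock: 15.53
tool_pos: [0.4439, -0.2309, 0.0243]
orientation: [-180.0, 0.0, 170.7]
force: [-1.3, 1.3, 4.0]
opening: 0.0414
gripper_force: 30.0
(array([ 0.0009,  0.0012, -0.5357]), array([-0.    ,  0.0001, -0.    ])) (array([-0.4203,  0.9647, -0.5356]), array([-0.    ,  0.0001, -0.    ]))
```

```bash
python3 -m inch '0 0 -0.05 0 0 0;0 0 -0.13 0 0 0;0 0 -0.22 0 0 0;0 0 -0.31 0 0 0;0 0 -0.4 0 0 0;0 0 -0.48 0 0 0;-0.02 0.04 -0.53 0 0 0;-0.05 0.11 -0.535 0 0 0;-0.085 0.19 -0.535 0 0 0;-0.12 0.28 -0.535 0 0 0'; python3 -m inch '-0.04 0.09 0 0 0 0;-0.08 0.18 0 0 0 0;-0.12 0.27 0 0 0 0;-0.16 0.36 0 0 0 0;-0.2 0.45 0 0 0 0;-0.24 0.54 0 0 0 0;-0.275 0.62 0 0 0 0;-0.294 0.668 0 0 0 0;-0.3 0.684 0 0 0 0;-0.3 0.684 0 0 0 0'; python3 -m inch '0 0 0.06 0 0 0;0 0 0.14 0 0 0;0 0 0.22 0 0 0;0 0 0.28 0 0 0;0 0 0.32 0 0 0;0 0 0.34 0 0 0;0 0 0.34 0 0 0;0 0 0.34 0 0 0';  python3 -c "
from look import *
print(go(.6153,.0342,.059,170.66))"
```

```text
clock: 16.37
tool_pos: [0.4931, -0.1534, 0.1849]
orientation: [180.0, 0.0, 170.6]
force: [0.0, -0.5, -0.8]
opening: 0.0416
gripper_force: 30.0
clock: 17.2
tool_pos: [0.6151, 0.0348, 0.1837]
orientation: [-180.0, -0.1, 170.7]
force: [0.6, -1.0, -1.4]
opening: 0.0417
gripper_force: 30.0
clock: 17.87
tool_pos: [0.6151, 0.0333, 0.083]
orientation: [-180.0, 0.0, 170.6]
force: [0.1, 0.3, -1.1]
opening: 0.0412
gripper_force: 30.0
(array([-0.0002,  0.0031,  0.0801]), array([-0.    ,  0.    , -0.0002]))
```

```bash
python3 -m inch '0 0.003 0.03 0 0 0;0 0.003 0.055 0 0 0;0 0.003 0.07 0 0 0;0 0.003 0.077 0 0 0;0 0.003 0.081 0 0 0;0 0.003 0.081 0 0 0;0 0.003 0.081 0 0 0;0 0.003 0.081 0 0 0'; python3 -m inch '0 0 0 0 0 0;0 0 0 0 0 0;0 0 0 0 0 0;0 0 0 0 0 0;0 0 0 0 0 0' -0.36; python3 -m inch '0 0 -0.05 0 0 0;0 0 -0.13 0 0 0;0 0 -0.22 0 0 0;0 0 -0.3 0 0 0;0 0 -0.33 0 0 0;0 0 -0.33 0 0 0'; python3 -c "
from look import *
print(go(.4668,.2052,.12,-177))
for c in ('scene','side'):
    snapshot(c); R=nearest(c,cut_out(c,'pot_medium'),[.615,.034,.06])
    if R is not None: print(c,fit([(c,R)],.021,.056,.034,(.615,.034)))"
```

```text
clock: 18.53
tool_pos: [0.6154, 0.0349, 0.0583]
orientation: [180.0, 0.0, 170.7]
force: [0.3, 1.0, -0.3]
opening: 0.0417
gripper_force: 30.0
clock: 18.95
tool_pos: [0.6153, 0.0349, 0.0583]
orientation: [180.0, 0.0, 170.6]
force: [-0.1, 0.2, 0.3]
opening: 0.0594
gripper_force: 0.0
clock: 19.45
tool_pos: [0.6168, 0.0352, 0.1603]
orientation: [179.9, 0.3, 170.7]
force: [-0.7, -0.3, 0.3]
opening: 0.0593
gripper_force: 0.0
(array([0.586 , 0.4778, 0.1326]), array([ 0.0005,  0.0015, -0.0685]))
scene (array([0.61942215, 0.03764901]), array([ 0.98493895, -1.53127472, -0.98489896,  1.49621017]))
side (array([0.61465054, 0.03934192]), array([ 0.47670863, -1.63587006, -0.49915908,  1.26913366]))
```

```bash
python3 -c "
from look import *
print(go(.4668,.2052,.12,170.66))"
```

```text
(array([0.578 , 0.4808, 0.1206]), array([-0.0002, -0.0006, -0.0001]))
```

```bash
python3 -m inch '0.06 0.05 0 0 0 0;0.14 0.115 0 0 0 0;0.23 0.19 0 0 0 0;0.32 0.265 0 0 0 0;0.41 0.34 0 0 0 0;0.5 0.415 0.03 0 0 0;0.55 0.46 0.08 0 0 0;0.578 0.481 0.12 0 0 0;0.578 0.481 0.12 0 0 0;0.578 0.481 0.12 0 0 0'; python3 -c "
from look import *
print(go(.4668,.2052,.01,170.66))
img=snapshot('wrist')
print(proj('wrist',[[.4668,.2052,.038]]))
save(img,'wrist6.png')"
```

```text
clock: 20.48
tool_pos: [0.4668, 0.2052, 0.1202]
orientation: [-179.9, -0.1, 170.7]
force: [1.1, 0.1, -0.6]
opening: 0.0594
gripper_force: 0.0
(array([-0.0007,  0.0009,  0.3672]), array([-0.0008, -0.0005,  0.0004]))
[[313.89189    246.17855739]]
```

View pics/wrist6.png

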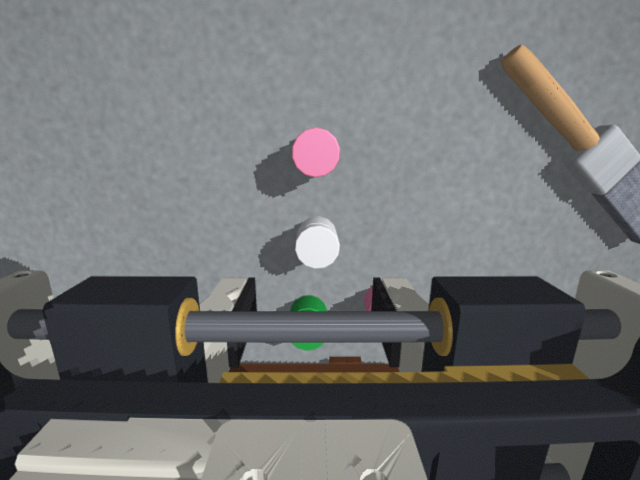

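The small white pot's lid is at (318,247), against a predicted (314,246), with pink above it and green below. The finger paths are free, so I'll descend.

```bash
python3 -m inch '0 0 0.06 0 0 0;0 0 0.13 0 0 0;0 0 0.2 0 0 0;0 0 0.27 0 0 0;0 0 0.325 0 0 0;0 0 0.355 0 0 0;0 0 0.366 0 0 0;0 0 0.366 0 0 0;0 0 0.366 0 0 0'; python3 -m inch '0 0 0 0 0 0;0 0 0 0 0 0;0 0 0 0 0 0;0 0 0 0 0 0;0 0 0 0 0 0;0 0 0 0 0 0;0 0 0 0 0 0;0 0 0 0 0 0' 1; python3 -c "
from look import *
print(go(.6299,.123,.13,170.66))"
```

```text
clock: 21.28
tool_pos: [0.4684, 0.2055, 0.0121]
orientation: [180.0, 0.0, 170.6]
force: [0.5, 0.5, 0.6]
opening: 0.0596
gripper_force: 0.0
clock: 21.95
tool_pos: [0.4678, 0.2057, 0.0119]
orientation: [180.0, 0.0, 170.7]
force: [-1.9, 1.3, 5.7]
opening: 0.0333
gripper_force: 30.0
(array([-0.5779, -0.184 , -0.3936]), array([0.0001, 0.0001, 0.    ]))
```

```bash
python3 -m inch '0 0 -0.05 0 0 0;0 0 -0.13 0 0 0;0 0 -0.22 0 0 0;0 0 -0.31 0 0 0;0 0 -0.37 0 0 0;-0.04 -0.012 -0.394 0 0 0;-0.1 -0.03 -0.394 0 0 0;-0.17 -0.053 -0.394 0 0 0;-0.25 -0.08 -0.394 0 0 0;-0.33 -0.105 -0.394 0 0 0'; python3 -m inch '-0.08 -0.025 0 0 0 0;-0.15 -0.05 0 0 0 0;-0.205 -0.067 0 0 0 0;-0.235 -0.077 0.01 0 0 0;-0.248 -0.079 0.05 0 0 0;-0.248 -0.079 0.11 0 0 0;-0.248 -0.079 0.16 0 0 0;-0.248 -0.079 0.19 0 0 0;-0.248 -0.079 0.2 0 0 0;-0.248 -0.079 0.2 0 0 0'; python3 -m inch '0 0 0 0 0 0;0 0 0 0 0 0';  python3 -c "
from look import *
print(go(.6299,.123,.0463,170.66))"
```

```text
clock: 22.78
tool_pos: [0.5608, 0.1577, 0.1296]
orientation: [180.0, -0.0, 170.7]
force: [0.3, -0.0, 0.2]
opening: 0.0331
gripper_force: 30.0
clock: 23.62
tool_pos: [0.6288, 0.1229, 0.0685]
orientation: [-179.9, -0.1, 170.7]
force: [-0.1, 0.4, 0.2]
opening: 0.033
gripper_force: 30.0
clock: 23.78
tool_pos: [0.6302, 0.1233, 0.0706]
orientation: [180.0, 0.1, 170.7]
force: [-0.3, -0.4, -0.1]
opening: 0.0337
gripper_force: 30.0
(array([ 0.001 , -0.0011,  0.0811]), array([0.0003, 0.0004, 0.0001]))
```

```bash
python3 -m inch '0 0 0.03 0 0 0;0 0 0.055 0 0 0;0 0 0.07 0 0 0;0 0 0.077 0 0 0;0 0 0.081 0 0 0;0 0 0.081 0 0 0;0 0 0.081 0 0 0;0 0 0.081 0 0 0'; python3 -m inch '0 0 0 0 0 0;0 0 0 0 0 0;0 0 0 0 0 0;0 0 0 0 0 0;0 0 0 0 0 0' -0.23; python3 -m inch '0 0 -0.05 0 0 0;0 0 -0.13 0 0 0;0 0 -0.22 0 0 0;0 0 -0.32 0 0 0;0 0 -0.42 0 0 0;0 0 -0.5 0 0 0;0 0 -0.55 0 0 0;0 0 -0.55 0 0 0;0 0 -0.55 0 0 0'; python3 -c "
from look import *
for c in ('scene','side'):
    im=snapshot(c); save(im,c+'7.png')
    for n,g in zip(('pot_biggest','pot_large','pot_medium','pot_small'),((.5861,-.1434),(.6007,-.0546),(.6153,.0342),(.6299,.123))):
        r,h=D[n]; R=nearest(c,cut_out(c,n),[*g,.034+h/2])
        if R is not None: x,f=fit([(c,R)],r,h,.034,g); print(c,n,np.round((x-g)*1000,1),np.round(f,1))
w=snapshot('wrist'); save(w,'wrist7.png')
"
```

```text
clock: 24.45
tool_pos: [0.6294, 0.1225, 0.0459]
orientation: [-180.0, -0.0, 170.7]
force: [-4.3, -1.3, 7.6]
opening: 0.0335
gripper_force: 30.0
clock: 24.87
tool_pos: [0.6297, 0.1227, 0.0451]
orientation: [-180.0, -0.0, 170.6]
force: [-0.8, 0.1, -0.3]
opening: 0.0531
gripper_force: 0.0
clock: 25.62
tool_pos: [0.6301, 0.123, 0.2112]
orientation: [179.9, 0.1, 170.6]
force: [-0.4, 0.1, -0.7]
opening: 0.0539
gripper_force: 0.0
scene pot_biggest [4.9 5.6] [-0.7  0.2  0.8 -0.3]
scene pot_large [-3.6 -1. ] [ 1.6  0.4 -2.2 -0.4]
scene pot_medium [1.4 3.6] [ 0.6 -1.5 -0.6  1.4]
scene pot_small [-0.6 -1.6] [-1.8 -0.7  1.6  0.7]
side pot_biggest [1. 1.] [ 1.8 -1.7 -1.5  1.3]
side pot_large [2.1 3.2] [-0.6 -2.7  0.6  1.2]
side pot_medium [1.5 3.9] [-1.2  0.5  1.3 -0.5]
side pot_small [-1.3 -1.2] [ 1.3 -0.2 -1.4  0.2]
```

View pics/scene7.png

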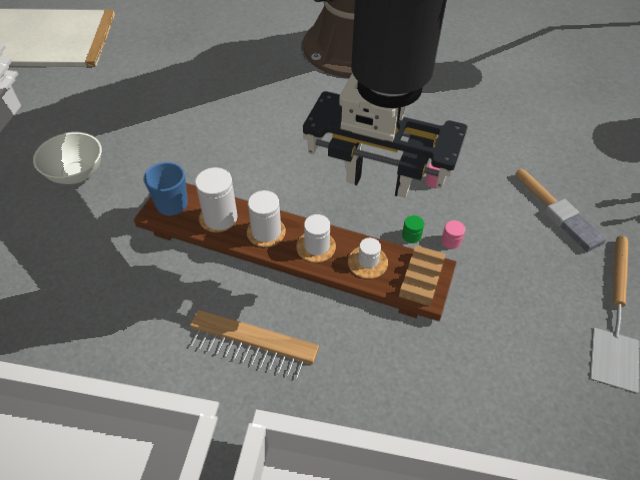

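View pics/side7.png

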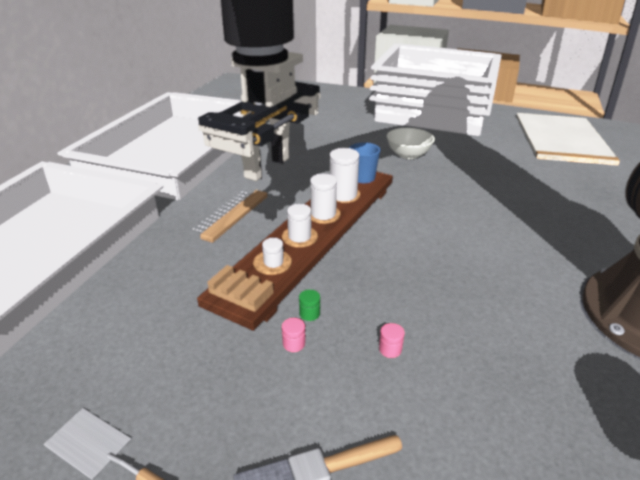

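Both pictures show the pots upright and centred on their discs: biggest (216,198) by the cup, then (264,217), (317,236), and the smallest (370,253). The comb hasn't moved and the gripper is clear, so I'm handing in.

```bash
python3 -c "
from plant import close_job
print(close_job())"
```

```text
the job is handed in; nothing more can be done
None
```

The job is handed in: the four white pots stand upright on their discs, biggest next to the blue cup down to smallest, each within about 8 mm of its disc's centre by the camera fits, all released, and the comb looks unmoved; the hand-in gave no verdict.

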